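# Make up the soup kit and the breakfast kit

## Task

Make up two meal kits from the kitchen stock: on the blue tray the red tin, the dark pepper shaker and the orange stock carton, on the white tray the honey jar and the green apple, each standing upright and centred on a round mark of its tray, one to a mark (any of that tray's marks will do). Set each thing down without dropping it, and leave the green tin, the jam jar and the white shaker standing where they are.

Things in the scene. Friction and masses are not known exactly. Their poses are not given: they have to be found in the camera images.
- tray_blue: Blue rectangular kit tray, 270 mm (its x) by 130 mm (its y), fixed to the worktop. Origin at the centre of its underside. Its floor is 8 mm above the worktop, with a rim all round 6 mm wide whose top is 14 mm above the worktop. Three white round marks, 68 mm across, flat on the floor along the tray's x axis: centres at x = -85, 0 and +85 mm, y = 0 in the tray's frame.
- tray_white: White rectangular kit tray, fixed, of the same size, floor and rim as the blue one (270 x 130 mm, floor at 8 mm, rim top at 14 mm). Origin at the centre of its underside. Two grey round marks, 68 mm across, along its x axis: centres at x = -60 and +60 mm, y = 0 in the tray's frame.
- tin_red: Small steel food tin with a red label and a red disc on its lid, a cylinder 52 mm in diameter and 58 mm high, about 110 g. Origin at the centre of the underside, z up. Stands upright and loose on the worktop at the start, at least 25 mm clear of its neighbours all round.
- shaker_dark: Pepper shaker of dark brown wood, 67 mm high with a steel bead on top: straight body 42 mm in diameter up to 44 mm, then a neck and a head 38 mm across; about 120 g. Grip the straight body. Origin at the centre of the underside, z up. Stands upright and loose on the worktop at the start, at least 25 mm clear of its neighbours all round.
- carton: Orange stock-cube carton with a pale paper band, 62 mm (its x) by 40 mm (its y) by 48 mm high, about 90 g. It starts turned up to 0.7 rad either way. Origin at the centre of the underside, z up. Stands upright and loose on the worktop at the start, at least 25 mm clear of its neighbours all round.
- honey: Honey jar, amber yellow with a white lid, 52 mm in diameter up to 50 mm, lid 47 mm across, 64 mm high in all, about 160 g. Origin at the centre of the underside, z up. Stands upright and loose on the worktop at the start, at least 25 mm clear of its neighbours all round.
- apple: Rigid green apple with a short stem, round, 58 mm across at its widest (28 mm above its foot), 52 mm high without the stem, with a flat foot 36 mm across; about 140 g. Origin at the centre of the underside, z up. Stands upright and loose on the worktop at the start, at least 25 mm clear of its neighbours all round.
- tin_green: Tin like the red one but with a green label and lid disc (52 mm diameter, 58 mm high). Not wanted: it stays where it is. Origin at the centre of the underside, z up. Stands upright and loose on the worktop at the start, at least 25 mm clear of its neighbours all round.
- jam: Jam jar like the honey jar but dark red with a black lid (52 mm diameter, 64 mm high). Not wanted: it stays where it is. Origin at the centre of the underside, z up. Stands upright and loose on the worktop at the start, at least 25 mm clear of its neighbours all round.
- shaker_white: Salt shaker like the pepper shaker but white (42 mm diameter, 67 mm high). Not wanted: it stays where it is. A loose sponge, 56 x 40 x 24 mm, yellow with a green top, also lies among the stock. Origin at the centre of the underside, z up. Stands upright and loose on the worktop at the start, at least 25 mm clear of its neighbours all round.
There are look-alikes about, which are no part of the job. Leave any purple look-alike of the apple alone.

How it is judged:
By the outcome, as a careful person would: the job done as asked, in the order asked, and still so for the second after the job is handed in, with the robot touching nothing.
It also fails if it takes over 128 s, if anything falls off the work surface, if the arm or the gripper's body presses on something with over 40 N, if the wrist force passes 120 N, or if a joint passes its speed limit or range.

## Robot

A 7-joint arm with a two-finger parallel gripper is mounted at the origin on the work surface. World frame = base frame: x ahead of the robot, y to its left, z up, the work surface at z = 0. Lengths are in mm, angles in rad, forces in N, time in s.
With the tool pointing down it reaches from about 400 to 900 mm from the base axis. Payload 5.6 kg.
Tool frame: the origin (TCP) lies midway between the tips of the shut fingers; the grasp point (between the pads) lies 19 mm behind it (pinch_z is the distance from the TCP to the grasp point, in mm); y points along the fingers, z is the direction in which the jaws open and shut, and the axes are right-handed (so a half turn about y gives the same grasp; the last joint's range is limited). The gripper opens to 92 mm and grips with 3 to 60 N. Pads are 20 mm wide; open, the fingers measure 128 mm over their backs; the gripper's body (75 mm by 189 mm) begins 69 mm behind the grasp point.
Start: joints at [-1.332, 0.468, -0.012, 1.603, 0.006, 1.071, -0.056], TCP at [180.797, 624.357, 214.592] pointing down, gripper open.
Joint ranges: [-2.53, 2.53], [-0.31, 2.02], [-1.57, 1.55], [0.28, 2.44], [-1.29, 4.43], [0.15, 1.84], [-2.92, 2.92]. Speed limits (rad/s): [2.57, 2.57, 3.14, 3.14, 3.14, 3.14, 3.14].

## Interface

Orientations are given as [roll, pitch, yaw] about the fixed x, y, z axes, in that order (R = Rz(yaw) Ry(pitch) Rx(roll)).
In Python, from plant import get_obs, get_image, camera_model, hand_in, pinch_z gives the robot as it stands. The module is installed in compiled form; this text tells all that it offers.
- The arm moves only by the tool jog_arm, never from a script. Its argument "series" is a list of rows, each a list of 3 entries, a list of its own where there are three numbers: the shift along the tool's x, y, z in m, then the turn, a rotation vector about the tool's x, y, z in units of 8 degrees (1.0 is 8 degrees), then the opening, from -1 (shut) to 1 (fully open). In form: [[[tx, ty, tz], [ax, ay, az], fingers], ...]. A call has 1 to 12 rows; each row is the pose to reach, as a shift and turn from the pose commanded when the call began, along the tool's axes at that moment; what a row does not reach only later rows make up. A row lasts 1/8 s, in which the tool goes at most 62.5 mm and 10.7 degrees, less where a joint would pass 70% of its speed; a pose out of reach is approached as far as the arm can. A call with a gripper value outside its range is refused whole. The fingers move at their own pace and stop on an object; "squeeze" is the grip in N (left out, the last holds). Time passes only in rows, so rows that repeat a pose let the fingers close. It gives the time, the measured TCP pose, the force and the opening at its end, in the units of the state.
- get_obs(): the state, without advancing time (a new reading comes with each control period).
- get_image(name): name is "scene" or "side" or "wrist"; returns (picture, depth): 384x512x3 uint8, blue, green, red; 384x512 float32, mm along the optical axis (not along the pixel's ray), 0 where there is no reading.
- camera_model(name): a dict with "mtx" (3x3 intrinsics, pixels), "R" (3x3) and "t" (3): a world point X has camera coordinates R X + t. Camera axes: x right, y down, z forward; pixel columns grow to the right and rows downward; lengths in mm; the calibration is good to about 2 mm. A picture is of the moment at which its call begins: read the wrist's pose just before it. camera_model takes no time and is no camera call; for the wrist camera it gives the pose at the moment of the call.
- hand_in(): hands the job in, once; it reports no verdict.
The state is a dict: "time": time; "joint_positions": joint angles; "joint_vel": joint speeds; "joint_torque": joint torques, N m; "position": TCP position; "eef_rot": TCP orientation; "wrist_force": force on the tool from outside, world axes, zero at the start; "torque": the same for the moment, N m; "gripper_width": finger opening in mm.
Only numpy, scipy, OpenCV 4.12 (cv2) and the standard library are available. Lean on these libraries where they do the work, as an engineer would, in place of code of your own. Each camera call takes 0.05 s, during which the arm holds its last target. There are 200 camera calls.

## Working session

There is one attempt and no reset: what is moved stays moved. The work goes in short steps, Python scripts to look and compute and a tool call to move; the robot and the scene stay as the last step left them, time stands still between calls to the robot, and variables do not carry over. Pictures are saved under pics/ and viewed, about 12 in all and at most 16, crops included, and the job is handed in when it is done.

Besides the shell and the picture viewer there is one more tool, called after "Request:" in YAML: its name, and indented under it one key for each argument. jog_arm: Moves the arm, as the interface text tells. Its arguments: {"type":"object","properties":{"series":{"type":"array","items":{"type":"array"}},"squeeze":{"type":"number"}},"required":["series"]}

```bash
mkdir -p pics
python3 - <<'E'
from plant import *
import cv2
print(get_obs(), pinch_z)
for n in ("scene","side"):
    p,d=get_image(n); cv2.imwrite(f"pics/{n}0.png",p)
    import numpy as np; np.savez(f"pics/{n}0.npz",p=p,d=d)
    print(n,camera_model(n))
E
```

```text
{'time': 0.0, 'joint_positions': array([-1.33202278,  0.46839126, -0.01160933,  1.60360514,  0.0059759 ,
        1.07138666, -0.05631082]), 'joint_vel': array([-7.47346319e-04, -7.32216631e-05,  5.88644338e-04, -2.43815107e-03,
       -9.24130928e-04,  2.09422474e-03, -3.82728903e-04]), 'joint_torque': array([ 5.05239541e-05, -5.20572567e+01, -1.20490592e-02, -2.43751556e+01,
       -5.65903564e-02,  1.71712053e-02,  1.59151236e-04]), 'position': array([180.63574006, 623.79846382, 213.63885201]), 'eef_rot': array([-1.57254928e+00, -9.88576613e-05, -2.81854094e-01]), 'wrist_force': array([ 0.1207943 , -0.16718902,  0.55956325]), 'torque': array([-0.03253073,  0.04455521,  0.01068647]), 'gripper_width': 91.91036855124516} 18.700000000000003
scene {'mtx': array([[487.95537292,   0.        , 254.77743625],
       [  0.        , 487.95537292, 190.00073111],
       [  0.        ,   0.        ,   1.        ]]), 'R': array([[-0.37561682,  0.92671733, -0.01034371],
       [ 0.55947799,  0.21784142, -0.79970588],
       [-0.73884801, -0.30617006, -0.60030285]]), 't': array([ 248.1341939 , -307.37360656, 1519.13661436])}
side {'mtx': array([[439.36052403,   0.        , 249.39892537],
       [  0.        , 439.36052403, 188.37486138],
       [  0.        ,   0.        ,   1.        ]]), 'R': array([[ 0.90534482, -0.42467588, -0.0010698 ],
       [-0.23213094, -0.49275548, -0.83863416],
       [ 0.35562055,  0.75950143, -0.54469404]]), 't': array([-570.26740831,  173.19686061,  968.78371587])}
```

View pics/scene0.png

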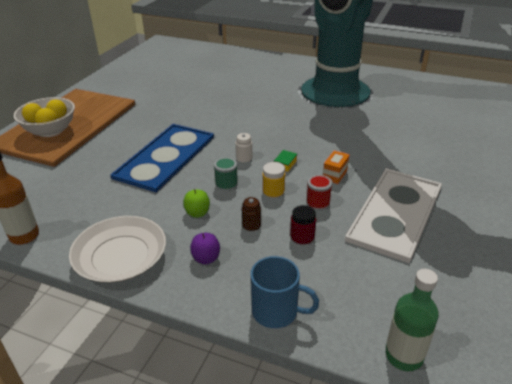

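View pics/side0.png

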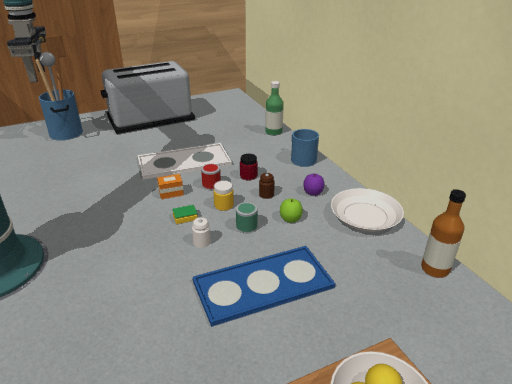

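Scene view: blue tray near (165,155), white tray near (398,212), red tin (319,192), carton (337,165), dark shaker (251,213), honey (273,179), apple (197,203). The side view shows the same items. Next I measure them in both views.

```bash
cat > h.py <<'E'
import numpy as np, cv2
from plant import *
def ray(px,cm,z):
    d=cm["R"].T@np.linalg.solve(cm["mtx"],[px[0],px[1],1.]); o=-cm["R"].T@cm["t"]
    return (o+d*(z-o[2])/d[2])[:2]
def cloud(d,cm):
    v,u=np.indices(d.shape); P=np.stack([(u-cm["mtx"][0,2])/cm["mtx"][0,0]*d,(v-cm["mtx"][1,2])/cm["mtx"][1,1]*d,d],-1)
    return (P-cm["t"])@cm["R"]
E
python3 - <<'E'
from h import *
D={n:np.load(f"pics/{n}0.npz") for n in ("scene","side")}
C={n:camera_model(n) for n in D}
W={n:cloud(D[n]["d"].astype(float),C[n]) for n in D}
seeds={"red":(319,192),"carton":(337,165),"dark":(251,213),"honey":(273,179),"apple":(197,203),"green":(226,173),"jam":(303,224),"white":(244,148),"sponge":(286,160),"purple":(205,247)}
for k,s in seeds.items():
    g=W["scene"][s[1],s[0]]
    out=[];al=[]
    c=g[:2]
    for n in W:
        w=W[n].reshape(-1,3); v=D[n]["d"].ravel()>0
        a=w[v&(w[:,2]>12)&(w[:,2]<85)&(np.hypot(*(w[:,:2]-c).T)<48)]
        (x,y),r=cv2.minEnclosingCircle(a[:,:2].astype(np.float32)); out.append((n,len(a),round(x),round(y),round(r),np.round(np.percentile(a[:,2],99))))
        t=a[a[:,2]>np.percentile(a[:,2],99)-6]; out.append(np.round(t[:,:2].mean(0))); al.append(a)
    a=np.vstack(al); (x,y),r=cv2.minEnclosingCircle(a[:,:2].astype(np.float32)); print(k,np.round(g),out,"ALL",round(x),round(y),round(r))
    if k in("carton","sponge"):
        t=a[a[:,2]>np.percentile(a[:,2],99)-5];print(cv2.minAreaRect(t[:,:2].astype(np.float32)))
# marks
for n in D:
    hsv=cv2.cvtColor(D[n]["p"],cv2.COLOR_BGR2HSV);w=W[n];flat=(abs(w[...,2]-6)<8)
    blue=((abs(hsv[...,0].astype(int)-110)<12)&(hsv[...,1]>150)&flat).astype(np.uint8)
    cs,h=cv2.findContours(blue,cv2.RETR_CCOMP,cv2.CHAIN_APPROX_NONE)
    for q,hh in zip(cs,h[0]):
        if cv2.contourArea(q)>100: 
            m=cv2.moments(q);p=(m["m10"]/m["m00"],m["m01"]/m["m00"]);print(n,"blue",hh[3]>=0,np.round(p),np.round(ray(p,C[n],8)))
    hi=(hsv[...,1]<40)&(hsv[...,2]>150)&flat
    cs,h=cv2.findContours(hi.astype(np.uint8),cv2.RETR_CCOMP,cv2.CHAIN_APPROX_NONE)
    for q,hh in zip(cs,h[0]):
        if cv2.contourArea(q)>150: 
            m=cv2.moments(q);p=(m["m10"]/m["m00"],m["m01"]/m["m00"]);print(n,"wh",hh[3]>=0,cv2.contourArea(q),np.round(p),np.round(ray(p,C[n],8)))
E
```

```text
red [584. 115.  51.] [('scene', 684, 563, 109, 28, np.float64(61.0)), array([564., 109.]), ('side', 255, 558, 104, 28, np.float64(60.0)), array([561., 103.])] ALL 562 105 29
carton [470. 124.  49.] [('scene', 526, 450, 116, 34, np.float64(51.0)), array([452., 116.]), ('side', 316, 447, 110, 33, np.float64(50.0)), array([449., 111.])] ALL 449 114 35
((448.8039245605469, 112.21285247802734), (46.09041213989258, 56.16208267211914), 83.14158630371094)
dark [696.   7.  47.] [('scene', 534, 681, 1, 22, np.float64(66.0)), array([682.,  -0.]), ('side', 309, 678, -5, 22, np.float64(65.0)), array([678.,  -5.])] ALL 680 -2 24
honey [575.   9.  50.] [('scene', 643, 557, 3, 27, np.float64(66.0)), array([558.,   2.]), ('side', 436, 553, -4, 26, np.float64(66.0)), array([553.,  -4.])] ALL 556 -1 29
apple [ 705. -110.   45.] [('scene', 602, 688, -122, 29, np.float64(55.0)), array([ 690., -123.]), ('side', 274, 685, -128, 28, np.float64(54.0)), array([ 684., -130.])] ALL 688 -125 31
green [591. -97.  50.] [('scene', 600, 572, -107, 28, np.float64(61.0)), array([ 573., -107.]), ('side', 354, 571, -112
[... 1880 characters left out ...]
. 293.] [ 434. -297.]
side wh False 557.0 [263. 282.] [ 519. -302.]
side wh False 508.5 [299. 271.] [ 604. -307.]
side wh False 1268.0 [366. 213.] [ 866. -197.]
side wh False 16036.0 [221. 276.] [ 446. -251.]
side wh True 316.5 [160. 349.] [ 279. -374.]
side wh True 184.5 [148. 326.] [ 273. -314.]
side wh True 436.0 [175. 327.] [ 317. -338.]
side wh True 184.0 [137. 302.] [ 268. -246.]
side wh True 421.5 [359. 270.] [ 723. -360.]
side wh False 1193.5 [100. 181.] [276. 251.]
side wh False 685.5 [ 13. 177.] [ 52. 377.]
side wh False 3382.0 [258. 160.] [737. 166.]
side wh True 209.5 [202. 156.] [591. 265.]
side wh False 1488.5 [122. 146.] [377. 437.]
side wh False 1486.5 [230. 111.] [807. 554.]
```

```bash
cat >> h.py <<'E'
from scipy.spatial.transform import Rotation as Ro
def go(x,y,z,yaw):
    o=get_obs(); R=Ro.from_euler("xyz",o["eef_rot"]); 
    T=Ro.from_euler("xyz",[-np.pi/2,0,yaw])
    d=R.inv().apply(np.array([x,y,z])-o["position"])/1000
    a=np.degrees((R.inv()*T).as_rotvec())/8
    print("t=%.1f"%o["time"],np.round(o["position"],1),np.round(o["eef_rot"],3),"w%.1f"%o["gripper_width"],"->",np.round(d,4).tolist(),np.round(a,3).tolist())
def pic(n,f):
    cm=camera_model(n); p,d=get_image(n); cv2.imwrite(f"pics/{f}.png",p); np.savez(f"pics/{f}.npz",p=p,d=d,**cm); return p,d,cm
E
python3 - <<'E'
from h import *
go(560,40,330,0)
D=np.load("pics/scene0.npz");cm=camera_model("scene");hsv=cv2.cvtColor(D["p"],cv2.COLOR_BGR2HSV)
for s in((404,194),(390,227)):
    print(hsv[s[1],s[0]])
for a in ray((404,194),cm,8),ray((390,227),cm,8): print(np.round(a))
m=camera_model("wrist"); o=get_obs(); c=-m["R"].T@m["t"]; print("cam rel TCP, tool axes",Ro.from_euler("xyz",o["eef_rot"]).inv().apply(c-o["position"]),m["mtx"][0], m["R"])
E
```

```text
t=0.1 [180.7 623.9 213.7] [-1.572 -0.    -0.282] w92.0 -> [0.5267, -0.1155, -0.4555] [0.011, -2.019, -0.001]
[68 16 65]
[ 66  12 104]
[468. 279.]
[591. 269.]
cam rel TCP, tool axes [ -73.17196938 -169.44169639   -0.78049887] [295.82983406   0.         250.90810849] [[ 0.27879455  0.96034942 -0.00160658]
 [ 0.92770343 -0.26888401  0.25897441]
 [ 0.24827394 -0.07369109 -0.96588285]]
```

Request:
jog_arm:
  series:
    - [[0.5267,-0.1155,-0.4555],[0.01,-2.02,0],1]
    - [[0.5267,-0.1155,-0.4555],[0.01,-2.02,0],1]
    - [[0.5267,-0.1155,-0.4555],[0.01,-2.02,0],1]
    - [[0.5267,-0.1155,-0.4555],[0.01,-2.02,0],1]
    - [[0.5267,-0.1155,-0.4555],[0.01,-2.02,0],1]
    - [[0.5267,-0.1155,-0.4555],[0.01,-2.02,0],1]
    - [[0.5267,-0.1155,-0.4555],[0.01,-2.02,0],1]
    - [[0.5267,-0.1155,-0.4555],[0.01,-2.02,0],1]
    - [[0.5267,-0.1155,-0.4555],[0.01,-2.02,0],1]
    - [[0.5267,-0.1155,-0.4555],[0.01,-2.02,0],1]
    - [[0.5267,-0.1155,-0.4555],[0.01,-2.02,0],1]
    - [[0.5267,-0.1155,-0.4555],[0.01,-2.02,0],1]

```text
time: 1.6
position: [561.4, 35.9, 330.4]
eef_rot: [-1.571, -0.001, -0.006]
wrist_force: [-0.9, 0.6, 0.2]
gripper_width: 91.8
```

Request:
jog_arm:
  series:
    - [[0,0,0],[0,0,0],1]
    - [[0,0,0],[0,0,0],1]
    - [[0,0,0],[0,0,0],1]

```text
time: 1.98
position: [559.3, 42.4, 329.8]
eef_rot: [-1.569, 0.001, 0.003]
wrist_force: [-0.4, -0.5, -0.3]
gripper_width: 92.0
```

Run:
```python
from h import *
pic("wrist","w1"); go(561,107,120,0)
```

```text
t=2.0 [559.4  42.  329.9] [-1.569  0.     0.003] w92.0 -> [0.0018, 0.2101, 0.0646] [-0.013, 0.021, -0.002]
```

View pics/w1.png

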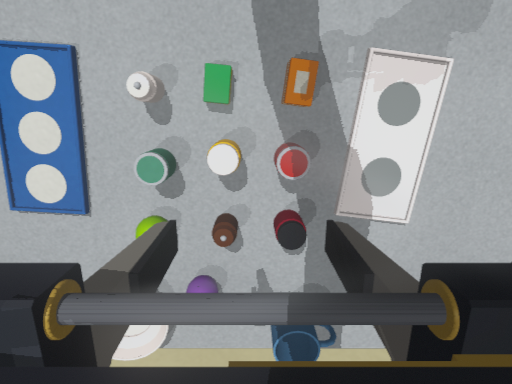

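The wrist view shows all the stock: red lid (292,162), carton (301,82), honey lid (223,158), shaker (225,231), apple (152,232). The marks sit at (34,77), (40,132), (46,183) on the blue tray and (400,103), (381,177) on the white one. I measure these by casting rays.

Run:
```python
from h import *
D=np.load("pics/w1.npz");cm={k:D[k] for k in("mtx","R","t")};p=D["p"];hsv=cv2.cvtColor(p,cv2.COLOR_BGR2HSV).astype(int);H,S,V=[hsv[...,i] for i in range(3)]
def blob(m,s,r,z,name):
    mm=np.zeros(m.shape,np.uint8);cv2.circle(mm,s,r,1,-1);mm&=m.astype(np.uint8)
    cs,_=cv2.findContours(mm,cv2.RETR_EXTERNAL,cv2.CHAIN_APPROX_NONE)
    c=max(cs,key=cv2.contourArea);q=np.array([ray(x[0],cm,z) for x in c],np.float32)
    (x,y),rr=cv2.minEnclosingCircle(q);M=cv2.moments(q);print(name,s,"circ",round(x,1),round(y,1),"d%.0f"%(2*rr),"cen",round(M["m10"]/M["m00"],1),round(M["m01"]/M["m00"],1),cv2.minAreaRect(q))
for s in((34,77),(40,132),(46,183)): blob((S<60)&(V>150),s,32,8,"blue")
for s in((400,103),(381,177)): blob((V<p[140,375].max()-35),s,28,8,"white")
blob(((H<8)|(H>172))&(S>120),(292,162),15,58,"red disc")
blob(S<70,(223,158),17,64,"honey lid")
blob((S<70)&(V>110),(222,240),8,67,"bead")
blob((H>30)&(H<60)&(S>120),(152,232),25,28,"apple(cut)")
blob((H<18)&(S>120),(301,82),32,48,"carton")
W=cloud(D["d"].astype(float),cm)
for n,(x,y) in dict(red=(561,107),carton=(449,113),dark=(680,-2),honey=(555,0)).items():
    a=W[(abs(W[...,2]-60)<25)&(np.hypot(W[...,0]-x,W[...,1]-y)<45)];t=a[a[:,2]>np.percentile(a[:,2],95)-5]
    print(n,np.round(t.mean(0)),cv2.minAreaRect(t[:,:2].astype(np.float32)))
```

```text
blue (34, 77) circ 432.4 -296.9 d69 cen 432.4 -297.0 ((432.260498046875, -297.0879211425781), (66.8651123046875, 67.88432312011719), 39.35875701904297)
blue (40, 132) circ 517.3 -302.0 d69 cen 517.3 -301.9 ((517.3572998046875, -301.7967529296875), (65.5629653930664, 68.10932159423828), 0.15225142240524292)
blue (46, 183) circ 602.2 -307.1 d69 cen 602.1 -306.8 ((602.0057373046875, -306.7745056152344), (66.70816802978516, 67.77104187011719), 24.929555892944336)
white (400, 103) circ 470.2 277.2 d68 cen 470.3 277.2 ((470.2660827636719, 277.8879089355469), (67.13056945800781, 66.4593505859375), 6.489784240722656)
white (381, 177) circ 592.0 253.1 d87 cen 591.8 256.0 ((595.87548828125, 256.2469482421875), (77.7610855102539, 79.4031982421875), 6.571365833282471)
red disc (292, 162) circ 558.3 105.6 d40 cen 562.0 101.5 ((561.623046875, 101.6712875366211), (39.09452438354492, 27.952062606811523), 38.35752868652344)
honey lid (223, 158) circ 551.9 -0.6 d49 cen 551.6 0.1 ((551.582763671875, -0.12633132934570312), (46.386783599853516, 46.92192459106445), 11.593305587768555)
bead (222, 240) circ
[... 249 characters left out ...]
072021484, 60.56206512451172), 31.715959548950195)
carton (301, 82) circ 441.9 112.7 d71 cen 442.2 113.1 ((442.1553039550781, 112.6641616821289), (41.501564025878906, 62.09688186645508), 82.9092025756836)
red [557. 105.  58.] ((557.68798828125, 105.01190185546875), (50.546546936035156, 49.86492156982422), 1.9555777311325073)
carton [441. 113.  47.] ((441.8148193359375, 113.5033950805664), (40.2612190246582, 61.90918731689453), 82.79034423828125)
dark [676.  -3.  61.] ((677.12744140625, -2.3529415130615234), (32.412879943847656, 31.839651107788086), 83.97953796386719)
honey [551.  -1.  63.] ((551.5736694335938, -0.7908134460449219), (44.875579833984375, 44.8404655456543), 0.29625120759010315)
```

Request:
jog_arm:
  series:
    - [[-0.0014,0.05,0.03],[0,0,0],0.6]
    - [[-0.0014,0.1,0.0635],[0,0,0],0.6]
    - [[-0.0014,0.15,0.0635],[0,0,0],0.6]
    - [[-0.0014,0.2,0.0635],[0,0,0],0.6]
    - [[-0.0014,0.23,0.0635],[0,0,0],0.6]
    - [[-0.0014,0.255,0.0635],[0,0,0],0.6]
    - [[-0.0014,0.28,0.0635],[0,0,0],0.6]
    - [[-0.0014,0.3,0.0635],[0,0,0],0.6]
    - [[-0.0014,0.315,0.0635],[0,0,0],0.6]
    - [[-0.0014,0.319,0.0635],[0,0,0],0.6]
    - [[-0.0014,0.319,0.0635],[0,0,0],0.6]

```text
time: 3.4
position: [558.9, 104.3, 11.4]
eef_rot: [-1.569, -0.001, 0.0]
wrist_force: [0.9, -0.9, 0.3]
gripper_width: 73.9
```

Request:
jog_arm:
  series:
    - [[0,0,0],[0,0,0],0.3]
    - [[0,0,0],[0,0,0],0]
    - [[0,0,0],[0,0,0],-0.3]
    - [[0,0,0],[0,0,0],-0.3]
    - [[0,0,0],[0,0,0],-0.3]
    - [[0,0,0],[0,0,0],-0.3]
  squeeze: 20

```text
time: 4.15
position: [559.2, 104.8, 11.9]
eef_rot: [-1.569, -0.001, 0.0]
wrist_force: [-0.7, 1.5, 5.5]
gripper_width: 51.6
```

Run:
```python
from h import *
go(602,-307,140,-.06)
```

```text
t=4.2 [559.2 104.8  11.9] [-1.569e+00 -1.000e-03  0.000e+00] w51.6 -> [0.0428, -0.129, -0.4116] [-0.016, 0.433, 0.009]
```

Request:
jog_arm:
  series:
    - [[0,-0.02,0],[0,0,0],-0.3]
    - [[0,-0.06,0],[0,0,0],-0.3]
    - [[0,-0.1,0],[0,0,0],-0.3]
    - [[0.003,-0.129,-0.03],[0,0,0],-0.3]
    - [[0.008,-0.129,-0.075],[0,0.1,0],-0.3]
    - [[0.013,-0.129,-0.125],[0,0.2,0],-0.3]
    - [[0.018,-0.129,-0.175],[0,0.3,0],-0.3]
    - [[0.023,-0.129,-0.225],[0,0.4,0],-0.3]
    - [[0.028,-0.129,-0.275],[0,0.43,0],-0.3]
    - [[0.033,-0.129,-0.325],[0,0.43,0],-0.3]
    - [[0.038,-0.129,-0.37],[0,0.43,0],-0.3]
    - [[0.0428,-0.129,-0.4],[0,0.43,0],-0.3]

```text
time: 5.65
position: [600.4, -299.2, 140.5]
eef_rot: [-1.571, 0.0, -0.063]
wrist_force: [-0.8, -0.5, -1.1]
gripper_width: 51.5
```

Request:
jog_arm:
  series:
    - [[0,0,-0.011],[0,0,0],-0.3]
    - [[0,0,-0.011],[0,0,0],-0.3]
    - [[0,0,-0.011],[0,0,0],-0.3]
    - [[0,0,-0.011],[0,0,0],-0.3]

```text
time: 6.15
position: [601.3, -305.1, 139.7]
eef_rot: [-1.569, -0.0, -0.058]
wrist_force: [-0.5, 0.2, -1.8]
gripper_width: 51.7
```

Run:
```python
from h import *
pic("wrist","w2")
go(602,-307,19.5,-.06)
```

```text
t=6.2 [ 601.2 -305.4  139.8] [-1.569 -0.    -0.058] w51.6 -> [0.0008, 0.1203, -0.0018] [-0.014, 0.015, 0.002]
```

View pics/w2.png

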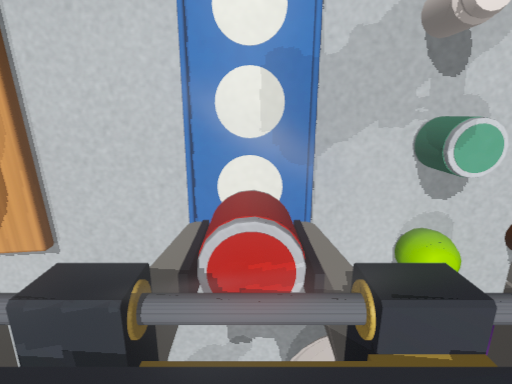

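The held tin's lid is centred near (251,268), and the middle mark is at (249,102). The green apple shows at (427,252).

Run:
```python
from h import *
D=np.load("pics/w2.npz");cm={k:D[k] for k in("mtx","R","t")};hsv=cv2.cvtColor(D["p"],cv2.COLOR_BGR2HSV).astype(int);H,S,V=[hsv[...,i] for i in range(3)]
def blob(m,s,r,z,name):
    mm=np.zeros(m.shape,np.uint8);cv2.circle(mm,s,r,1,-1);mm&=m.astype(np.uint8)
    cs,_=cv2.findContours(mm,cv2.RETR_EXTERNAL,cv2.CHAIN_APPROX_NONE)
    c=max(cs,key=cv2.contourArea);q=np.array([ray(x[0],cm,z) for x in c],np.float32)
    (x,y),rr=cv2.minEnclosingCircle(q);print(name,"circ",round(x,1),round(y,1),"d%.0f"%(2*rr),cv2.minAreaRect(q))
blob((S<60)&(V>150),(249,102),45,8,"mid mark")
print("lid c",ray((251,268),cm,186.5),"L",ray((199,268),cm,186.5),"R",ray((304,268),cm,186.5))
a=ray((251,222),cm,186.5);print("lid upper edge",a)
W=cloud(D["d"].astype(float),cm)
a=W[(W[...,2]>175)&(W[...,2]<200)&(np.hypot(W[...,0]-602,W[...,1]+305)<35)];print(len(a),a.mean(0),a.min(0),a.max(0))
a=W[(W[...,2]>12)&(W[...,2]<65)&(np.hypot(W[...,0]-680,W[...,1]+128)<40)];print("apple",len(a),a.min(0),a.max(0),cv2.minEnclosingCircle(a[:,:2].astype(np.float32)))
```

```text
mid mark circ 517.8 -302.1 d69 ((517.4392700195312, -301.9928894042969), (67.49244689941406, 67.0473403930664), 86.64376068115234)
lid c [ 596.76179486 -305.59545604] L [ 595.33316145 -329.50598502] R [ 598.21920558 -281.20329143]
lid upper edge [ 574.25159705 -304.28107872]
8775 [ 592.27568225 -305.09078871  185.55999985] [ 573.2419956  -337.379442    175.02092186] [ 612.22407008 -271.29596103  199.98307257]
apple 1889 [ 654.88915619 -155.34453918   12.09855782] [ 692.32572037 -102.96706802   53.07396307] ((679.9351196289062, -128.38400268554688), 27.546674728393555)
```

Request:
jog_arm:
  series:
    - [[0.0019,0.03,-0.0016],[0,0,0],-0.3]
    - [[0.0019,0.06,-0.0016],[0,0,0],-0.3]
    - [[0.0019,0.085,-0.0016],[0,0,0],-0.3]
    - [[0.0019,0.1,-0.0016],[0,0,0],-0.3]
    - [[0.0019,0.109,-0.0016],[0,0,0],-0.3]
    - [[0.0019,0.114,-0.0016],[0,0,0],-0.3]
    - [[0.0019,0.117,-0.0016],[0,0,0],-0.3]
    - [[0.0019,0.119,-0.0016],[0,0,0],-0.3]
    - [[0.0019,0.12,-0.0016],[0,0,0],-0.3]
    - [[0.0019,0.1203,-0.0016],[0,0,0],-0.3]
    - [[0.0019,0.1203,-0.0016],[0,0,0],-0.3]

```text
time: 7.58
position: [602.9, -308.5, 19.9]
eef_rot: [-1.569, -0.001, -0.06]
wrist_force: [-1.2, 0.8, 4.0]
gripper_width: 51.5
```

Request:
jog_arm:
  series:
    - [[0,0,0],[0,0,0],0.15]
    - [[0,0,0],[0,0,0],0.25]
    - [[0,0,0],[0,0,0],0.4]
    - [[0,0,0],[0,0,0],0.5]
    - [[0,-0.02,0],[0,0,0],0.5]
    - [[0,-0.06,0],[0,0,0],0.5]
    - [[0,-0.11,0],[0,0,0],0.5]
    - [[0,-0.15,0],[0,0,0],0.5]

```text
time: 8.57
position: [603.2, -309.2, 173.1]
eef_rot: [-1.57, -0.003, -0.06]
wrist_force: [0.1, 0.4, -0.0]
gripper_width: 68.7
```

Run:
```python
from h import *
go(676.5,-2,130,0)
```

```text
t=8.6 [ 603.2 -309.2  173.1] [-1.57  -0.003 -0.06 ] w68.7 -> [0.0546, 0.0434, 0.311] [-0.002, -0.431, 0.022]
```

Request:
jog_arm:
  series:
    - [[0.009,0,0.05],[0,-0.1,0],0.5]
    - [[0.018,0,0.11],[0,-0.2,0],0.5]
    - [[0.028,0.01,0.17],[0,-0.3,0],0.5]
    - [[0.037,0.02,0.23],[0,-0.4,0],0.5]
    - [[0.047,0.0434,0.28],[0,-0.43,0.02],0.5]
    - [[0.0546,0.0434,0.311],[0,-0.43,0.02],0.5]
    - [[0.0546,0.0434,0.311],[0,-0.43,0.02],0.5]
    - [[0.0546,0.0434,0.311],[0,-0.43,0.02],0.5]
    - [[0.0546,0.0434,0.311],[0,-0.43,0.02],0.5]

```text
time: 9.7
position: [675.7, -3.9, 127.2]
eef_rot: [-1.57, 0.002, -0.003]
wrist_force: [0.2, -0.3, 0.2]
gripper_width: 68.9
```

Run:
```python
from h import *
p,d,cm=pic("wrist","w3"); W=cloud(d.astype(float),cm)
for n,x,y,z0 in(("dark",677,-2,12),("apple",682,-127,12)):
    a=W[(d>0)&(W[...,2]>z0)&(W[...,2]<75)&(np.hypot(W[...,0]-x,W[...,1]-y)<38)]
    print(n,len(a),a.min(0),a.max(0),cv2.minEnclosingCircle(a[:,:2].astype(np.float32)))
go(676.5,-2,8,0)
```

```text
dark 1921 [656.88386992 -22.79262139  12.2471875 ] [693.80044795  17.99076089  67.42023859] ((677.5459594726562, -2.5267388820648193), 20.986221313476562)
apple 3222 [ 654.68343664 -149.99748181   12.0159415 ] [710.58191984 -97.13936813  61.80481774] ((682.4940185546875, -124.18260955810547), 28.48813819885254)
t=9.8 [675.7  -3.6 127. ] [-1.57   0.002 -0.003] w68.9 -> [0.001, 0.119, 0.0015] [-0.006, -0.019, -0.013]
```

View pics/w3.png

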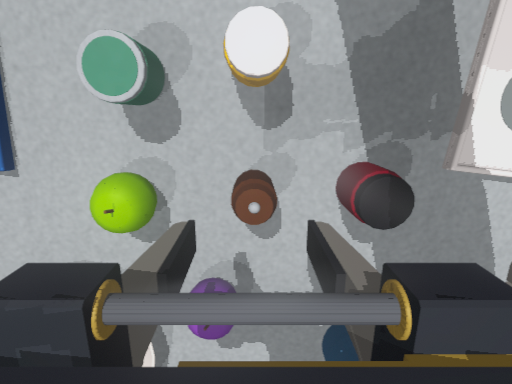

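The shaker is between the fingers, bead at (254,208) and fit circle 42 mm, which matches its given diameter. The apple at (124,203) fits 57 mm.

Request:
jog_arm:
  series:
    - [[0.0018,0.02,0.0012],[0,0,0],0.5]
    - [[0.0018,0.045,0.0012],[0,0,0],0.5]
    - [[0.0018,0.07,0.0012],[0,0,0],0.5]
    - [[0.0018,0.09,0.0012],[0,0,0],0.5]
    - [[0.0018,0.105,0.0012],[0,0,0],0.5]
    - [[0.0018,0.115,0.0012],[0,0,0],0.5]
    - [[0.0018,0.119,0.0012],[0,0,0],0.5]
    - [[0.0018,0.119,0.0012],[0,0,0],0.2]
    - [[0.0018,0.119,0.0012],[0,0,0],0]
    - [[0.0018,0.119,0.0012],[0,0,0],-0.4]
    - [[0.0018,0.119,0.0012],[0,0,0],-0.4]
    - [[0.0018,0.119,0.0012],[0,0,0],-0.4]

```text
time: 11.25
position: [677.7, -0.2, 8.0]
eef_rot: [-1.569, 0.002, -0.0]
wrist_force: [-0.2, -0.3, 3.7]
gripper_width: 41.4
```

Request:
jog_arm:
  series:
    - [[0,0,0],[0,0,0],-0.4]
    - [[0,0,0],[0,0,0],-0.4]

```text
time: 11.5
position: [677.8, -0.2, 8.1]
eef_rot: [-1.569, 0.002, 0.0]
wrist_force: [-0.7, 0.2, 5.5]
gripper_width: 41.3
```

Run:
```python
from h import *
go(517.5,-302,140,-.06)
```

```text
t=11.5 [ 6.778e+02 -2.000e-01  8.100e+00] [-1.569  0.002  0.   ] w41.3 -> [-0.1605, -0.1321, -0.3016] [-0.01, 0.43, -0.011]
```

Request:
jog_arm:
  series:
    - [[0,-0.02,0],[0,0,0],-0.4]
    - [[0,-0.06,0],[0,0,0],-0.4]
    - [[0,-0.1,0],[0,0,0],-0.4]
    - [[-0.015,-0.1321,-0.03],[0,0.1,0],-0.4]
    - [[-0.035,-0.1321,-0.07],[0,0.2,0],-0.4]
    - [[-0.06,-0.1321,-0.115],[0,0.3,0],-0.4]
    - [[-0.085,-0.1321,-0.16],[0,0.4,0],-0.4]
    - [[-0.11,-0.1321,-0.205],[0,0.43,0],-0.4]
    - [[-0.13,-0.1321,-0.245],[0,0.43,0],-0.4]
    - [[-0.15,-0.1321,-0.28],[0,0.43,0],-0.4]
    - [[-0.158,-0.1321,-0.296],[0,0.43,0],-0.4]
    - [[-0.1605,-0.1321,-0.3016],[0,0.43,0],-0.4]

```text
time: 13.0
position: [517.2, -302.0, 139.8]
eef_rot: [-1.569, 0.002, -0.061]
wrist_force: [1.1, 0.2, -1.6]
gripper_width: 41.2
```

Request:
jog_arm:
  series:
    - [[0,0,0],[0,0,0],-0.4]
    - [[0,0,0],[0,0,0],-0.4]
    - [[0,0,0],[0,0,0],-0.4]

```text
time: 13.38
position: [517.8, -300.6, 139.3]
eef_rot: [-1.569, 0.003, -0.058]
wrist_force: [0.1, -0.6, -1.9]
gripper_width: 41.5
```

Run:
```python
from h import *
go(517.5,-302,15.8,-.06)
```

```text
t=13.4 [ 517.8 -300.6  139.3] [-1.569  0.003 -0.058] w41.5 -> [0.0001, 0.1235, -0.0016] [-0.013, 0.015, -0.019]
```

Request:
jog_arm:
  series:
    - [[0,0.03,-0.001],[0,0,0],-0.4]
    - [[0,0.06,-0.001],[0,0,0],-0.4]
    - [[0,0.085,-0.001],[0,0,0],-0.4]
    - [[0,0.103,-0.001],[0,0,0],-0.4]
    - [[0,0.112,-0.001],[0,0,0],-0.4]
    - [[0,0.117,-0.001],[0,0,0],-0.4]
    - [[0,0.12,-0.001],[0,0,0],-0.4]
    - [[0,0.122,-0.001],[0,0,0],-0.4]
    - [[0,0.123,-0.001],[0,0,0],-0.4]
    - [[0,0.1235,-0.001],[0,0,0],-0.4]
    - [[0,0.1235,-0.001],[0,0,0],-0.4]

```text
time: 14.75
position: [516.9, -302.7, 16.1]
eef_rot: [-1.57, 0.002, -0.06]
wrist_force: [-0.8, 0.1, -1.5]
gripper_width: 41.1
```

Request:
jog_arm:
  series:
    - [[0,0,0],[0,0,0],0]
    - [[0,0,0],[0,0,0],0.1]
    - [[0,0,0],[0,0,0],0.25]
    - [[0,0,0],[0,0,0],0.4]
    - [[0,-0.02,0],[0,0,0],0.4]
    - [[0,-0.06,0],[0,0,0],0.4]
    - [[0,-0.11,0],[0,0,0],0.4]
    - [[0,-0.15,0],[0,0,0],0.4]

```text
time: 15.75
position: [517.6, -303.4, 169.4]
eef_rot: [-1.57, 0.0, -0.06]
wrist_force: [0.9, 0.7, -0.1]
gripper_width: 64.5
```

Run:
```python
from h import *
go(442,113,130,-.124)
```

```text
t=15.8 [ 517.6 -303.4  169.4] [-1.57  0.   -0.06] w64.5 -> [-0.1005, 0.0396, 0.4111] [-0.002, 0.457, -0.0]
```

Request:
jog_arm:
  series:
    - [[-0.01,0,0.05],[0,0.1,0],0.4]
    - [[-0.025,0,0.11],[0,0.2,0],0.4]
    - [[-0.04,0,0.17],[0,0.3,0],0.4]
    - [[-0.055,0,0.23],[0,0.4,0],0.4]
    - [[-0.07,0.01,0.29],[0,0.46,0],0.4]
    - [[-0.085,0.02,0.345],[0,0.46,0],0.4]
    - [[-0.095,0.0396,0.39],[0,0.46,0],0.4]
    - [[-0.1005,0.0396,0.411],[0,0.46,0],0.4]
    - [[-0.1005,0.0396,0.411],[0,0.46,0],0.4]
    - [[-0.1005,0.0396,0.411],[0,0.46,0],0.4]
    - [[-0.1005,0.0396,0.411],[0,0.46,0],0.4]

```text
time: 17.12
position: [441.9, 112.1, 127.6]
eef_rot: [-1.57, 0.002, -0.127]
wrist_force: [0.7, 0.5, 0.4]
gripper_width: 64.4
```

Run:
```python
from h import *
p,d,cm=pic("wrist","w4"); W=cloud(d.astype(float),cm)
a=W[(d>0)&(W[...,2]>40)&(W[...,2]<55)&(np.hypot(W[...,0]-442,W[...,1]-113)<45)]
print(len(a),a.min(0),a.max(0),cv2.minAreaRect(a[:,:2].astype(np.float32)))
pic("scene","s4"); go(442,113,8,-.124)
```

```text
3078 [408.6040018   90.76827103  40.02891322] [473.96466376 136.66035816  49.84955468] ((441.29656982421875, 113.77440643310547), (39.87160110473633, 61.865516662597656), 82.09443664550781)
t=17.2 [441.7 112.4 127.4] [-1.57   0.002 -0.126] w64.3 -> [0.0005, 0.1194, 0.0005] [-0.008, -0.015, -0.017]
```

View pics/w4.png

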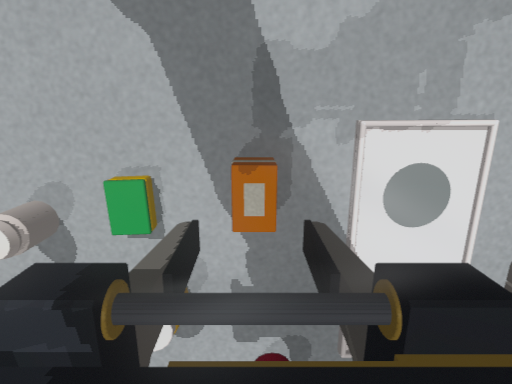

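View pics/s4.png

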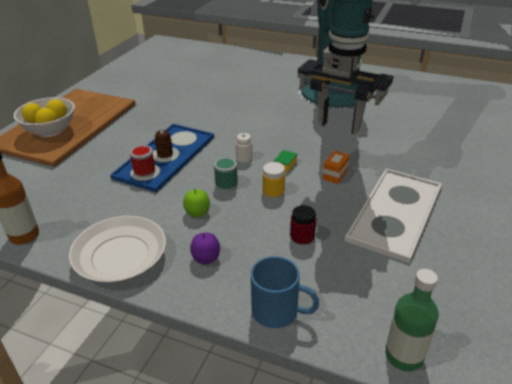

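The tin and shaker stand on their marks at (143,160) and (164,145). The carton is between the fingers at (254,197) and squared to within about 1°.

Request:
jog_arm:
  series:
    - [[-0.0006,0.02,0.0014],[0,0.07,0],0.4]
    - [[-0.0006,0.045,0.0014],[0,0.07,0],0.4]
    - [[-0.0006,0.07,0.0014],[0,0.07,0],0.4]
    - [[-0.0006,0.09,0.0014],[0,0.07,0],0.4]
    - [[-0.0006,0.105,0.0014],[0,0.07,0],0.4]
    - [[-0.0006,0.115,0.0014],[0,0.07,0],0.4]
    - [[-0.0006,0.119,0.0014],[0,0.07,0],0.4]
    - [[-0.0006,0.119,0.0014],[0,0.07,0],0.2]
    - [[-0.0006,0.119,0.0014],[0,0.07,0],0]
    - [[-0.0006,0.119,0.0014],[0,0.07,0],-0.4]
    - [[-0.0006,0.119,0.0014],[0,0.07,0],-0.4]
    - [[-0.0006,0.119,0.0014],[0,0.07,0],-0.4]

```text
time: 18.73
position: [441.0, 115.3, 8.6]
eef_rot: [-1.569, 0.002, -0.134]
wrist_force: [-1.4, -0.6, 5.7]
gripper_width: 39.8
```

Request:
jog_arm:
  series:
    - [[0,0,0],[0,0,0],-0.4]
    - [[0,0,0],[0,0,0],-0.4]

```text
time: 18.98
position: [440.9, 115.2, 8.6]
eef_rot: [-1.569, 0.002, -0.134]
wrist_force: [-0.1, -0.3, 5.9]
gripper_width: 39.9
```

Run:
```python
from h import *
go(433,-297,140,-.06)
```

```text
t=19.0 [440.9 115.2   8.6] [-1.569  0.002 -0.134] w39.9 -> [0.0468, -0.1322, -0.4094] [-0.012, -0.528, -0.015]
```

Request:
jog_arm:
  series:
    - [[0,-0.02,0],[0,0,0],-0.4]
    - [[0,-0.06,0],[0,0,0],-0.4]
    - [[0,-0.1,0],[0,0,0],-0.4]
    - [[0.003,-0.1322,-0.03],[0,-0.1,0],-0.4]
    - [[0.008,-0.1322,-0.07],[0,-0.2,0],-0.4]
    - [[0.014,-0.1322,-0.12],[0,-0.3,0],-0.4]
    - [[0.02,-0.1322,-0.17],[0,-0.4,0],-0.4]
    - [[0.026,-0.1322,-0.22],[0,-0.53,0],-0.4]
    - [[0.032,-0.1322,-0.27],[0,-0.53,0],-0.4]
    - [[0.037,-0.1322,-0.32],[0,-0.53,0],-0.4]
    - [[0.042,-0.1322,-0.365],[0,-0.53,0],-0.4]
    - [[0.0468,-0.1322,-0.4],[0,-0.53,0],-0.4]

```text
time: 20.48
position: [433.2, -289.6, 139.5]
eef_rot: [-1.57, 0.003, -0.061]
wrist_force: [0.6, 0.2, -1.1]
gripper_width: 40.1
```

Request:
jog_arm:
  series:
    - [[0,0,-0.009],[0,0,0],-0.4]
    - [[0,0,-0.009],[0,0,0],-0.4]
    - [[0,0,-0.009],[0,0,0],-0.4]
    - [[0,0,-0.009],[0,0,0],-0.4]

```text
time: 20.98
position: [433.7, -295.3, 139.7]
eef_rot: [-1.569, 0.003, -0.058]
wrist_force: [-0.5, 0.2, -1.1]
gripper_width: 40.0
```

Run:
```python
from h import *
go(432.2,-297,16,-.06)
```

```text
t=21.0 [ 433.7 -295.3  139.7] [-1.569  0.003 -0.058] w40.0 -> [-0.0011, 0.1237, -0.002] [-0.015, 0.015, -0.019]
```

Request:
jog_arm:
  series:
    - [[-0.0014,0.03,-0.001],[0,0,0],-0.4]
    - [[-0.0014,0.06,-0.001],[0,0,0],-0.4]
    - [[-0.0014,0.085,-0.001],[0,0,0],-0.4]
    - [[-0.0014,0.103,-0.001],[0,0,0],-0.4]
    - [[-0.0014,0.112,-0.001],[0,0,0],-0.4]
    - [[-0.0014,0.117,-0.001],[0,0,0],-0.4]
    - [[-0.0014,0.12,-0.001],[0,0,0],-0.4]
    - [[-0.0014,0.122,-0.001],[0,0,0],-0.4]
    - [[-0.0014,0.123,-0.001],[0,0,0],-0.4]
    - [[-0.0014,0.1237,-0.001],[0,0,0],-0.4]
    - [[-0.0014,0.1237,-0.001],[0,0,0],-0.4]

```text
time: 22.35
position: [431.8, -297.6, 16.6]
eef_rot: [-1.569, 0.002, -0.06]
wrist_force: [-1.7, 1.1, 3.9]
gripper_width: 40.1
```

Request:
jog_arm:
  series:
    - [[0,0,0],[0,0,0],0]
    - [[0,0,0],[0,0,0],0.1]
    - [[0,0,0],[0,0,0],0.25]
    - [[0,0,0],[0,0,0],0.4]
    - [[0,-0.02,0],[0,0,0],0.4]
    - [[0,-0.06,0],[0,0,0],0.4]
    - [[0,-0.11,0],[0,0,0],0.5]
    - [[0,-0.15,0],[0,0,0],0.5]

```text
time: 23.35
position: [432.2, -297.9, 167.9]
eef_rot: [-1.57, 0.002, -0.06]
wrist_force: [-0.1, -0.5, -0.5]
gripper_width: 68.6
```

Run:
```python
from h import *
go(552,-0.5,150,0)
```

```text
t=23.4 [ 432.2 -297.9  167.9] [-1.57   0.002 -0.06 ] w68.6 -> [0.1018, 0.018, 0.304] [-0.007, -0.43, -0.012]
```

Request:
jog_arm:
  series:
    - [[0.02,0,0.05],[0,-0.1,0],0.5]
    - [[0.04,0,0.105],[0,-0.2,0],0.5]
    - [[0.06,0,0.16],[0,-0.3,0],0.5]
    - [[0.08,0,0.215],[0,-0.43,0],0.5]
    - [[0.095,0.01,0.265],[0,-0.43,0],0.5]
    - [[0.1018,0.018,0.304],[0,-0.43,0],0.5]
    - [[0.1018,0.018,0.304],[0,-0.43,0],0.5]
    - [[0.1018,0.018,0.304],[0,-0.43,0],0.5]
    - [[0.1018,0.018,0.304],[0,-0.43,0],0.5]

```text
time: 24.48
position: [551.6, -2.1, 148.5]
eef_rot: [-1.57, 0.002, -0.002]
wrist_force: [-0.5, 0.8, 0.1]
gripper_width: 68.8
```

Run:
```python
from h import *
p,d,cm=pic("wrist","w5"); W=cloud(d.astype(float),cm)
a=W[(d>0)&(W[...,2]>15)&(W[...,2]<75)&(np.hypot(W[...,0]-552,W[...,1]-0)<38)]
print(len(a),a.min(0),a.max(0),cv2.minEnclosingCircle(a[:,:2].astype(np.float32)))
go(552,-.5,11,0)
```

```text
2554 [526.01952663 -26.36665039  15.02850964] [574.88281145  25.19041205  65.34524227] ((551.840087890625, -0.5885499119758606), 25.89087677001953)
t=24.5 [551.7  -2.  148.5] [-1.57   0.002 -0.002] w69.0 -> [0.0006, 0.1375, 0.0013] [-0.008, -0.018, -0.015]
```

Request:
jog_arm:
  series:
    - [[0.0004,0.03,0.001],[0,0,0],0.5]
    - [[0.0004,0.06,0.001],[0,0,0],0.5]
    - [[0.0004,0.09,0.001],[0,0,0],0.5]
    - [[0.0004,0.11,0.001],[0,0,0],0.5]
    - [[0.0004,0.125,0.001],[0,0,0],0.5]
    - [[0.0004,0.134,0.001],[0,0,0],0.5]
    - [[0.0004,0.1375,0.001],[0,0,0],0.5]
    - [[0.0004,0.1375,0.001],[0,0,0],0.3]
    - [[0.0004,0.1375,0.001],[0,0,0],0.1]
    - [[0.0004,0.1375,0.001],[0,0,0],-0.3]
    - [[0.0004,0.1375,0.001],[0,0,0],-0.3]
    - [[0.0004,0.1375,0.001],[0,0,0],-0.3]

```text
time: 26.02
position: [552.3, 0.9, 11.2]
eef_rot: [-1.569, 0.002, 0.0]
wrist_force: [-0.2, 0.6, 4.9]
gripper_width: 51.7
```

Request:
jog_arm:
  series:
    - [[0,0,0],[0,0,0],-0.3]
    - [[0,0,0],[0,0,0],-0.3]

```text
time: 26.28
position: [552.3, 0.9, 11.2]
eef_rot: [-1.569, 0.002, 0.0]
wrist_force: [-0.7, -0.2, 4.9]
gripper_width: 51.6
```

Run:
```python
from h import *
# white tray second mark, from w1: dark-in-tray mask ellipse
D=np.load("pics/w1.npz");cm={k:D[k] for k in("mtx","R","t")};V=D["p"].max(2).astype(int)
for s in((400,103),(381,177),(375,140),(365,205),(400,190)): print(s,V[s[1],s[0]])
e=[ray(q,cm,14) for q in((371,48),(451,59),(337,217),(408,222))];print(np.round(e,1),"centre",np.mean(e,0))
D=np.load("pics/w4.npz");c4={k:D[k] for k in("mtx","R","t")}
g=D["p"].max(2);m=np.zeros(g.shape,np.uint8);cv2.circle(m,(416,195),42,1,-1);m&=(g<150).astype(np.uint8)
q=max(cv2.findContours(m,0,1)[0],key=cv2.contourArea);q=np.array([ray(x[0],c4,8) for x in q],np.float32);print(cv2.minEnclosingCircle(q),cv2.minAreaRect(q))
go(470,277,140,-.2); go(588,253.3,140,-.2)
```

```text
(400, 103) 144
(381, 177) 150
(375, 140) 226
(365, 205) 177
(400, 190) 225
[[390.4 222.3]
 [405.3 345.4]
 [659.3 192.1]
 [668.3 316.9]] centre [530.83588458 269.19770667]
((470.1549377441406, 277.19659423828125), 33.45476531982422) ((470.26873779296875, 277.08416748046875), (66.10782623291016, 65.8925552368164), 42.07905578613281)
t=26.3 [552.3   0.9  11.2] [-1.569  0.002  0.   ] w51.6 -> [-0.0824, -0.1282, 0.2763] [-0.01, 1.435, -0.013]
t=26.3 [552.3   0.9  11.2] [-1.569  0.002  0.   ] w51.6 -> [0.0356, -0.1284, 0.2526] [-0.01, 1.435, -0.013]
```

Request:
jog_arm:
  series:
    - [[0,-0.02,0],[0,0,0],-0.3]
    - [[0,-0.06,0],[0,0,0],-0.3]
    - [[0,-0.1,0],[0,0,0],-0.3]
    - [[-0.01,-0.1285,0.03],[0,0.1,0],-0.3]
    - [[-0.022,-0.1285,0.07],[0,0.25,0],-0.3]
    - [[-0.036,-0.1285,0.115],[0,0.4,0],-0.3]
    - [[-0.05,-0.1285,0.16],[0,0.55,0],-0.3]
    - [[-0.063,-0.1285,0.205],[0,0.7,0],-0.3]
    - [[-0.075,-0.1285,0.245],[0,0.79,0],-0.3]
    - [[-0.08,-0.1285,0.268],[0,0.79,0],-0.3]
    - [[-0.0822,-0.1285,0.2765],[0,0.79,0],-0.3]
    - [[-0.0822,-0.1285,0.2765],[0,0.79,0],-0.3]

```text
time: 27.78
position: [469.6, 276.8, 139.4]
eef_rot: [-1.571, 0.003, -0.11]
wrist_force: [0.3, -0.7, -2.0]
gripper_width: 51.3
```

Request:
jog_arm:
  series:
    - [[0,0,0],[0,0,0],-0.3]
    - [[0,0,0],[0,0,0],-0.3]
    - [[0,0,0],[0,0,0],-0.3]

```text
time: 28.15
position: [470.2, 276.5, 139.9]
eef_rot: [-1.57, 0.003, -0.111]
wrist_force: [-0.2, -0.1, -1.1]
gripper_width: 51.6
```

Run:
```python
from h import *
go(470.5,277.2,18.7,-.11)
```

```text
t=28.1 [470.2 276.5 139.9] [-1.57   0.003 -0.111] w51.6 -> [0.0005, 0.1212, 0.0006] [-0.008, -0.009, -0.018]
```

Request:
jog_arm:
  series:
    - [[0.0003,0.03,0.0005],[0,0,0],-0.3]
    - [[0.0003,0.06,0.0005],[0,0,0],-0.3]
    - [[0.0003,0.085,0.0005],[0,0,0],-0.3]
    - [[0.0003,0.101,0.0005],[0,0,0],-0.3]
    - [[0.0003,0.11,0.0005],[0,0,0],-0.3]
    - [[0.0003,0.115,0.0005],[0,0,0],-0.3]
    - [[0.0003,0.118,0.0005],[0,0,0],-0.3]
    - [[0.0003,0.12,0.0005],[0,0,0],-0.3]
    - [[0.0003,0.1208,0.0005],[0,0,0],-0.3]
    - [[0.0003,0.1212,0.0005],[0,0,0],-0.3]
    - [[0.0003,0.1212,0.0005],[0,0,0],-0.3]

```text
time: 29.52
position: [470.1, 278.0, 19.2]
eef_rot: [-1.569, 0.002, -0.11]
wrist_force: [-2.1, -1.7, 6.2]
gripper_width: 51.5
```

Request:
jog_arm:
  series:
    - [[0,0,0],[0,0,0],0.15]
    - [[0,0,0],[0,0,0],0.25]
    - [[0,0,0],[0,0,0],0.4]
    - [[0,0,0],[0,0,0],0.5]
    - [[0,-0.02,0],[0,0,0],0.5]
    - [[0,-0.06,0],[0,0,0],0.5]
    - [[0,-0.11,0],[0,0,0],0.6]
    - [[0,-0.15,0],[0,0,0],0.6]
    - [[0,-0.19,0],[0,0,0],0.6]
    - [[0,-0.19,0],[0,0,0],0.6]
    - [[0,-0.19,0],[0,0,0],0.6]

```text
time: 30.9
position: [469.9, 277.4, 208.0]
eef_rot: [-1.57, 0.003, -0.11]
wrist_force: [-0.3, 0.2, 0.0]
gripper_width: 73.7
```

Run:
```python
from h import *
p,d,cm=pic("wrist","w6"); W=cloud(d.astype(float),cm)
a=W[(d>0)&(W[...,2]>18)&(W[...,2]<85)&(np.hypot(W[...,0]-470,W[...,1]-277)<40)]
print(len(a),a.min(0),a.max(0),cv2.minEnclosingCircle(a[:,:2].astype(np.float32)))
go(682.5,-124,150,0)
```

```text
1824 [443.89443513 251.25281641  18.00987888] [492.51618633 302.22354796  73.43018639] ((469.0887756347656, 276.735595703125), 25.723108291625977)
t=30.9 [469.7 277.1 207.4] [-1.571  0.004 -0.11 ] w73.6 -> [0.2558, 0.0564, -0.3753] [-0.0, -0.788, -0.031]
```

View pics/w6.png

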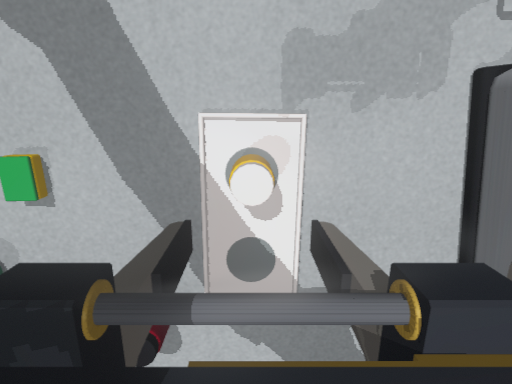

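The honey stands on its mark, lid at (252,183), fit centre (469.1, 276.7). The second grey mark is at (250,259).

Request:
jog_arm:
  series:
    - [[0.03,0,-0.045],[0,-0.1,0],0.6]
    - [[0.065,0,-0.095],[0,-0.2,0],0.6]
    - [[0.1,0,-0.145],[0,-0.3,0],0.6]
    - [[0.135,0.01,-0.195],[0,-0.4,0],0.6]
    - [[0.165,0.02,-0.245],[0,-0.5,0],0.6]
    - [[0.2,0.03,-0.295],[0,-0.6,0],0.6]
    - [[0.23,0.045,-0.34],[0,-0.7,0],0.6]
    - [[0.2558,0.0564,-0.375],[0,-0.79,-0.03],0.6]
    - [[0.2558,0.0564,-0.375],[0,-0.79,-0.03],0.6]
    - [[0.2558,0.0564,-0.375],[0,-0.79,-0.03],0.6]
    - [[0.2558,0.0564,-0.375],[0,-0.79,-0.03],0.6]
    - [[0.2558,0.0564,-0.375],[0,-0.79,-0.03],0.6]

```text
time: 32.45
position: [683.4, -121.5, 151.5]
eef_rot: [-1.569, -0.002, 0.002]
wrist_force: [0.5, 0.3, 0.2]
gripper_width: 73.6
```

Run:
```python
from h import *
D=np.load("pics/w6.npz");c={k:D[k] for k in("mtx","R","t")}
g=D["p"].max(2);m=np.zeros(g.shape,np.uint8);cv2.circle(m,(250,259),29,1,-1);m&=(g<120).astype(np.uint8)
q=max(cv2.findContours(m,0,1)[0],key=cv2.contourArea);q=np.array([ray(x[0],c,8) for x in q],np.float32);print("mark2",cv2.minEnclosingCircle(q),cv2.minAreaRect(q), "px",ray((250,259),c,8))
p,d,cm=pic("wrist","w7"); W=cloud(d.astype(float),cm)
a=W[(d>0)&(W[...,2]>15)&(W[...,2]<53)&(np.hypot(W[...,0]-682,W[...,1]+125)<40)]
print(len(a),a.min(0),a.max(0),cv2.minEnclosingCircle(a[:,:2].astype(np.float32)))
go(682.5,-124.5,9,0)
```

```text
mark2 ((589.02880859375, 262.7564697265625), 33.36544418334961) ((590.4533081054688, 260.57708740234375), (65.8730239868164, 60.71283721923828), 34.83665466308594) px [588.320235 262.302778]
2440 [ 654.90848233 -154.34078882   22.78224824] [708.49666899 -98.20213598  52.93563602] ((683.1328735351562, -125.8788070678711), 28.509611129760742)
t=32.5 [ 683.4 -121.9  151.6] [-1.569 -0.002  0.002] w73.5 -> [-0.0013, 0.1426, -0.0028] [-0.012, 0.013, 0.016]
```

View pics/w7.png

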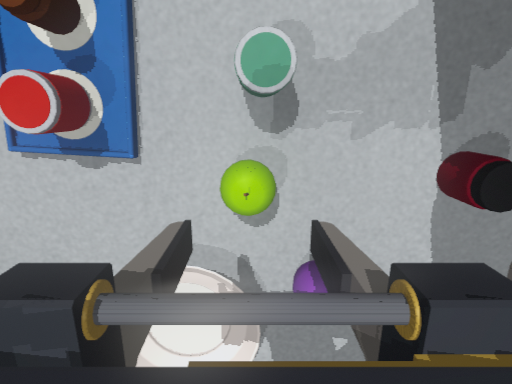

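The apple is at (248,187), fit 57 mm about (683,-126). Nothing lies in the fingers' way.

Request:
jog_arm:
  series:
    - [[-0.0003,0.02,-0.004],[0,0,0],0.6]
    - [[-0.0003,0.05,-0.004],[0,0,0],0.6]
    - [[-0.0003,0.08,-0.004],[0,0,0],0.6]
    - [[-0.0003,0.105,-0.004],[0,0,0],0.6]
    - [[-0.0003,0.125,-0.004],[0,0,0],0.6]
    - [[-0.0003,0.137,-0.004],[0,0,0],0.6]
    - [[-0.0003,0.1423,-0.004],[0,0,0],0.6]
    - [[-0.0003,0.1423,-0.004],[0,0,0],0.5]
    - [[-0.0003,0.1423,-0.004],[0,0,0],0.35]
    - [[-0.0003,0.1423,-0.004],[0,0,0],-0.2]
    - [[-0.0003,0.1423,-0.004],[0,0,0],-0.2]
    - [[-0.0003,0.1423,-0.004],[0,0,0],-0.2]

```text
time: 34.0
position: [683.8, -126.7, 9.6]
eef_rot: [-1.569, -0.003, 0.0]
wrist_force: [-0.9, 1.1, 5.6]
gripper_width: 56.7
```

Request:
jog_arm:
  series:
    - [[0,0,0],[0,0,0],-0.2]
    - [[0,0,0],[0,0,0],-0.2]

```text
time: 34.25
position: [683.9, -126.7, 9.6]
eef_rot: [-1.569, -0.003, 0.0]
wrist_force: [-1.5, 2.2, 6.2]
gripper_width: 56.7
```

Run:
```python
from h import *
go(589.3,263.7,150,-.11)
```

```text
t=34.2 [ 683.9 -126.7    9.6] [-1.569 -0.003  0.   ] w56.7 -> [-0.094, -0.14, 0.3906] [-0.013, 0.791, 0.019]
```

Request:
jog_arm:
  series:
    - [[0,-0.02,0],[0,0,0],-0.2]
    - [[0,-0.055,0],[0,0,0],-0.2]
    - [[0,-0.095,0],[0,0,0],-0.2]
    - [[-0.006,-0.13,0.025],[0,0.1,0],-0.2]
    - [[-0.016,-0.14,0.065],[0,0.2,0],-0.2]
    - [[-0.027,-0.14,0.11],[0,0.3,0],-0.2]
    - [[-0.038,-0.14,0.157],[0,0.4,0],-0.2]
    - [[-0.049,-0.14,0.204],[0,0.5,0],-0.2]
    - [[-0.06,-0.14,0.25],[0,0.6,0],-0.2]
    - [[-0.071,-0.14,0.295],[0,0.7,0],-0.2]
    - [[-0.081,-0.14,0.335],[0,0.79,0],-0.2]
    - [[-0.089,-0.14,0.37],[0,0.79,0],-0.2]

```text
time: 35.75
position: [593.4, 244.1, 149.8]
eef_rot: [-1.569, -0.002, -0.11]
wrist_force: [0.4, -0.2, -1.3]
gripper_width: 57.0
```

Request:
jog_arm:
  series:
    - [[0,0,0.012],[0,0,0],-0.2]
    - [[-0.003,0,0.021],[0,0,0],-0.2]
    - [[-0.003,0,0.021],[0,0,0],-0.2]
    - [[-0.003,0,0.021],[0,0,0],-0.2]
    - [[-0.003,0,0.021],[0,0,0],-0.2]

```text
time: 36.38
position: [593.7, 262.7, 149.1]
eef_rot: [-1.57, -0.002, -0.112]
wrist_force: [-0.2, 0.6, -1.3]
gripper_width: 56.6
```

Run:
```python
from h import *
p,d,cm=pic("wrist","w8"); W=cloud(d.astype(float),cm); print(get_obs()["wrist_force"])
go(589.3,263.7,17.2,-.11)
```

```text
[-0.08423363 -0.39283777 -1.65572024]
t=36.4 [593.6 263.  149.1] [-1.57  -0.002 -0.111] w56.9 -> [-0.0045, 0.1319, 0.0001] [-0.008, -0.011, 0.011]
```

View pics/w8.png

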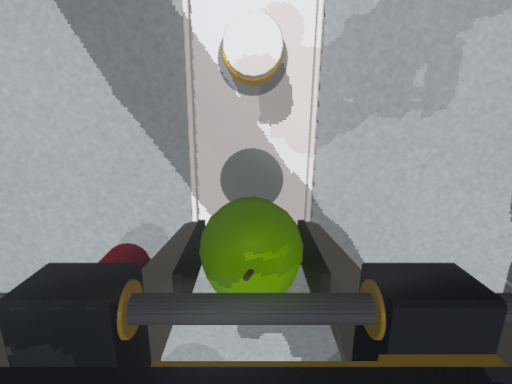

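The apple is held upright and centred in the pads at (252,250), with its mark just ahead at (252,178).

Request:
jog_arm:
  series:
    - [[-0.002,0.03,0],[0,0,0],-0.2]
    - [[-0.0037,0.065,0],[0,0,0],-0.2]
    - [[-0.0037,0.095,0],[0,0,0],-0.2]
    - [[-0.0037,0.112,0],[0,0,0],-0.2]
    - [[-0.0037,0.121,0],[0,0,0],-0.2]
    - [[-0.0037,0.126,0],[0,0,0],-0.2]
    - [[-0.0037,0.129,0],[0,0,0],-0.2]
    - [[-0.0037,0.131,0],[0,0,0],-0.2]
    - [[-0.0037,0.1316,0],[0,0,0],-0.2]
    - [[-0.0037,0.132,0],[0,0,0],-0.2]
    - [[-0.0037,0.132,0],[0,0,0],-0.2]

```text
time: 37.8
position: [590.0, 264.7, 17.6]
eef_rot: [-1.569, -0.002, -0.11]
wrist_force: [-2.4, -0.6, 1.5]
gripper_width: 56.6
```

Request:
jog_arm:
  series:
    - [[0,0,0],[0,0,0],0.25]
    - [[0,0,0],[0,0,0],0.35]
    - [[0,0,0],[0,0,0],0.45]
    - [[0,0,0],[0,0,0],0.6]
    - [[0,0,0],[0,0,0],0.6]
    - [[0,-0.02,0],[0,0,0],0.6]
    - [[0,-0.06,0],[0,0,0],0.6]
    - [[0,-0.11,0],[0,0,0],0.6]
    - [[0,-0.16,0],[0,0,0],0.6]
    - [[-0.05,-0.21,0],[0,0,0],0.6]
    - [[-0.08,-0.25,-0.04],[0,0,0],0.6]
    - [[-0.08,-0.28,-0.1],[0,0,0],0.6]

```text
time: 39.3
position: [498.9, 184.5, 294.6]
eef_rot: [-1.566, -0.003, -0.105]
wrist_force: [0.9, -1.0, 0.0]
gripper_width: 73.7
```

Request:
jog_arm:
  series:
    - [[0.01,-0.03,-0.06],[0,-0.2,0],0.6]
    - [[0.01,-0.04,-0.12],[0,-0.5,0],0.6]
    - [[0.01,-0.04,-0.18],[0,-0.8,0],0.6]
    - [[0.01,-0.04,-0.2],[0,-0.8,0],0.6]
    - [[0.01,-0.04,-0.2],[0,-0.8,0],0.6]
    - [[0.01,-0.04,-0.2],[0,-0.8,0],0.6]

```text
time: 40.05
position: [488.6, -15.3, 331.7]
eef_rot: [-1.569, -0.002, 0.003]
wrist_force: [-0.8, -0.8, 0.3]
gripper_width: 73.7
```

Run:
```python
from h import *
p,d,cm=pic("wrist","w9"); W=cloud(d.astype(float),cm); print(get_obs()["position"])
T=dict(red=(602.1,-307),dark=(517.5,-302),carton=(432.4,-297),honey=(470.2,277.2),apple=(589.2,263.5),green=(572,-110),jam=(675,105),white=(450,-117))
for n,(x,y) in T.items():
    a=W[(d>0)&(W[...,2]>20)&(W[...,2]<85)&(np.hypot(W[...,0]-x,W[...,1]-y)<42)]
    if len(a)>20: (u,v),r=cv2.minEnclosingCircle(a[:,:2].astype(np.float32)); print(n,len(a),"d",round(u-x,1),round(v-y,1),"r%.1f"%r,"top%.0f"%np.percentile(a[:,2],98))
pic("scene","s9")
```

```text
[488.57505794 -15.01899623 331.47662594]
red 1321 d -1.8 -1.6 r26.8 top67
dark 927 d -1.4 -1.1 r20.9 top73
carton 1704 d -0.0 -2.1 r37.3 top57
honey 1489 d -0.6 -2.7 r25.6 top73
apple 1103 d 0.1 -1.8 r28.4 top61
green 939 d -5.2 -0.8 r26.2 top59
jam 324 d -0.2 -6.9 r22.3 top65
white 659 d -2.1 -0.3 r20.8 top65
```

View pics/w9.png

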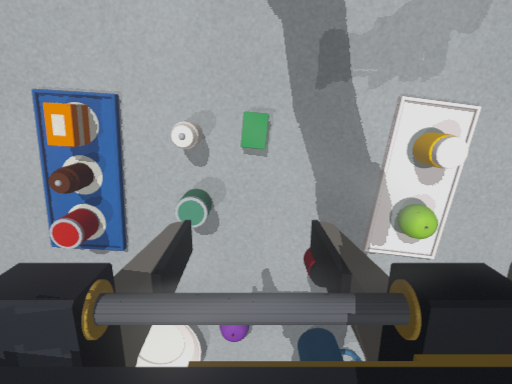

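View pics/s9.png

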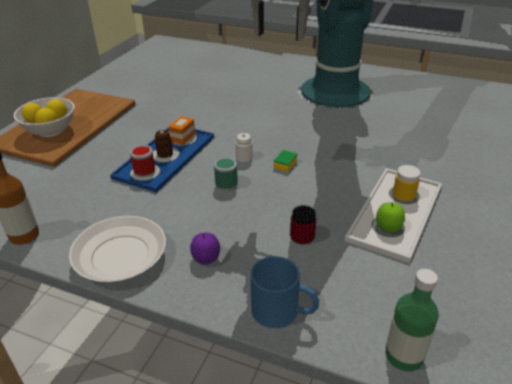

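All five things stand upright within about 3 mm of their mark centres. The green tin (226,173), jam jar (303,224) and white shaker (244,148) are at the same pixels in the scene view as at the start. I'm handing in.

```bash
python3 -c "
from plant import *
print(hand_in())"
```

```text
the job is handed in; nothing more can be done
None
```

Both kits are made up and the job is handed in at about 40 s of the 128 s allowed; no verdict was reported. I placed the red tin, pepper shaker and carton on the blue tray, then the honey jar and apple on the white tray, in the order listed.

- **Placing:** in the last wrist and scene views each item stands upright on its own mark, at most 3 mm off centre by the depth fit.
- **Set-down:** contact forces stayed around 6 N or less. The shaker's reading still showed it hanging when I released it. Its height matched contact, so any drop was well under 1 mm.
- **Left alone:** the green tin, jam jar, white shaker, sponge and purple apple were not touched. The first three are at the same scene-view pixels as at the start.
- **Disagreements:** the first scene and side depth readings were up to about 8 mm off the wrist view, so I used the wrist view. In the last check the jam jar was partly hidden by a finger (7 mm apparent offset), and the green tin read 5 mm off its first estimate. I put both down to measurement.

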